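Seat the rocking spice-tin lid

TASK

Four spice tins with identical lids stand in the wooden rack, and one lid is not properly on: it rocks when its edge is pressed. Press the lids near their edges to find the one that rocks, tipping it as you do, then press that lid in the middle until it sits fully home and level. Only press with the fingertips: do not lift or knock off any lid, leave the cups, jars, ladle and tray where they are, and finish clear of everything.

Things in the scene. Friction and masses are not known exactly. Their poses are not given: they have to be found in the camera images.
- lid_1_top (a point): Left column, robot side of the rack: centre of the upper face of a flat round aluminium tin lid, 90 mm across, 4 mm thick with a 12 mm skirt; own z = its normal. All four are identical and start level, 90 to 105 mm above the bench; the tins' heights differ, so height does not tell which is loose.
- lid_2_top (a point): Right column, robot side of the rack: centre of the upper face of a flat round aluminium tin lid, 90 mm across, 4 mm thick with a 12 mm skirt; own z = its normal. A seated lid is rigid under a press anywhere. The loose one (any of the four) perches 6 mm too high on a stiff stopper 20 mm wide under its middle.
- lid_3_top (a point): Left column, far side of the rack: centre of the upper face of a flat round aluminium tin lid, 90 mm across, 4 mm thick with a 12 mm skirt; own z = its normal. If loose: pressed 35 to 40 mm from the centre it tips easily by about 0.17 rad, sinking 3 mm or more under the finger, until that side meets the tin; it falls level when released.
- lid_4_top (a point): Right column, far side of the rack: centre of the upper face of a flat round aluminium tin lid, 90 mm across, 4 mm thick with a 12 mm skirt; own z = its normal. If loose: pressed in the middle with about 17 N it slides down 6 mm, meets the tin all round and stays seated there.
- rack: Fixed wooden rack, 280 x 280 mm, 34 mm high at its border, origin at the centre of its underside, x away from the robot at yaw 0. Four fixed steel tins (84 mm across) stand in it, centred 62.5 mm either way from its centre along its x and y; the lids on them are 35 mm apart.
- cup_rack: Small white ceramic coffee cup without handle, 54 mm across, 48 mm high, standing on the 14 mm thick rack floor in the middle between the four tins, lower than the lids; origin at the centre of its underside. Leave it.
- vial: Small glass jar, 28 mm across, 70 mm high, standing on the rack floor between the two far tins; origin under its centre. Leave it.
- cup_bench: Second cup like the first, on the bench to the left; origin under its centre. Leave it.
- ladle: Yellow plastic ladle lying on the bench to the left, bowl 84 mm across and 28 mm high, handle about 240 mm towards its -x; origin under the bowl. Leave it.
- tray: Aluminium tray 240 x 180 x 22 mm on the bench to the right; origin under its centre. Leave it.
- salt: Clear salt jar 60 mm across, 110 mm high, on the bench to the right; origin under its centre. Leave it.
Not all that is in view belongs to the job. What is shaped like the part that bears lid_1_top but green is not meant. Leave any turquoise look-alike of the part that bears lid_3_top alone.

How it is judged (in metres and radians):
On the way, in this order (a step that is already met when the one before it is completed fails the run):
1. the loose lid is pressed near its edge and rocks: it tips by more than 0.06 rad (angle between any of lid_1_top, lid_2_top, lid_3_top, lid_4_top's own z axis and vertical above 0.06 rad), for 0.1 s.
2. the loose lid has gone down home (its centre more than 5 of the 6 mm from where it started) and all lids are level within 0.03 rad (distance of any of lid_1_top, lid_2_top, lid_3_top, lid_4_top from where it was at the start of the episode above 0.005 m and angle between each of lid_1_top, lid_2_top, lid_3_top, lid_4_top's own z axis and vertical below 0.03 rad), for 0.2 s.
At the end, for the whole second after the job is handed in: One lid, the loose one, has been pressed home: its centre is more than 5 mm from where it started (it goes down 6 mm), and all four lids lie level within 0.03 rad (all of step 2); the robot touches nothing.
It fails at once if a lid is lifted, carried or knocked off (its centre more than 12 mm from its start) (distance of any of lid_1_top, lid_2_top, lid_3_top, lid_4_top from where it was at the start of the episode above 0.012 m).
It fails at once if a cup, jar, the ladle or the tray is moved by more than 20 mm (distance of any of cup_rack, vial, cup_bench, ladle, tray, salt from where it was at the start of the episode above 0.02 m).
It also fails if it takes over 64 s, if anything falls off the work surface, if the arm or the gripper's body presses on something with over 40 N, if the wrist force passes 120 N, or if a joint passes its speed limit or range.

ROBOT

A 6-joint arm with a two-finger parallel gripper is mounted at the origin on the work surface. World frame = base frame: x ahead of the robot, y to its left, z up, the work surface at z = 0. Lengths are in m, angles in degrees, forces in N, time in s.
With the tool pointing down it reaches from about 0.375 to 0.9 m from the base axis. Payload 3.1 kg.
Tool frame: the origin (TCP) lies at the very end of the fingers, on their centre line; the grasp point (between the pads) lies 19 mm behind it; z points along the fingers, y is the direction in which the jaws open and shut (so a half turn about z gives the same grasp; the last joint's range is limited). The gripper opens to 87 mm and grips with 3 to 60 N. Pads are 19 mm wide; open, the fingers measure 117 mm over their backs; the gripper's body (75 mm by 190 mm) begins 51 mm behind the grasp point.
Start: joints at [-81.217, 30.224, 82.088, -0, 67.689, -10.227], TCP at [0.204, -0.591, 0.223] pointing down, gripper open.
Joint ranges: [-176.69, 176.69], [-43.24, 126.21], [12.49, 139.97], [-82, 262], [0, 151.66], [-163.58, 163.58]. Speed limits (degrees/s): [159.86, 159.86, 180, 180, 180, 180].

INTERFACE

Orientations are given as a 3x3 rotation matrix whose columns are the frame's x, y, z axes.
In Python, from rig import readout, capture, camera_model, bot, spot_in, regions_of gives the robot as it stands.
- The arm moves only by the tool send_rows, never from a script. Its argument "moves" is a list that holds one entry, the list of rows, each a list of 7 numbers: the turn, a rotation vector about the tool's x, y, z in degrees, then the shift along the tool's x, y, z in cm, then the opening, from -1 (shut) to 1 (fully open). A call has exactly 5 rows; each row shifts and turns the commanded pose from where the row before left it, along the tool's axes as they then stand; what a row does not reach is not made up. A row lasts 1/10 s, in which the tool goes at most 50 mm and 8.59 degrees, less where a joint would pass 70% of its speed; a pose out of reach is approached as far as the arm can. A call with a gripper value outside its range is refused whole. The fingers move at their own pace and stop on an object; the grip force is fixed at half the most. Time passes only in rows, so rows that do not move let the fingers close, or fill a call up. It gives the time, the measured TCP pose, the force and the opening at its end, in the units of the state.
- readout.read_state(): the state, without advancing time (a new reading comes with each control period).
- capture(name): name is "side" or "top"; returns the picture (384x512x3 uint8, blue, green, red); there is no depth.
- camera_model(name): a dict with "camera_matrix" (3x3 intrinsics, pixels), "pose" (4x4, takes a point from camera to world coordinates). Camera axes: x right, y up, looking along -z (the intrinsics and any distortion apply to the point x, -y, -z); pixel columns grow to the right and rows downward; lengths in m; the calibration is good to about 2 mm. A picture is of the moment at which its call begins. camera_model takes no time and is no camera call.
- bot.hand_in(): hands the job in, once; it reports no verdict.
Trained networks look in the newest picture that a camera, given by its name, has taken for a name from the list of things; names that differ only in an ending like _2 or _b are one class to them, and where a whole thing is asked for, a point or a joint stands for the part that bears it (a point fixed in the world has none). Each returns a list of dicts, best first, with "p" (0 to 1); they miss things now and then, are a little off and sometimes report something else, mostly with a low value. They report only what shows in the picture. A call takes as long as a camera call. They do not tell look-alikes from the thing itself.
- spot_in(camera, thing): "location" ([x, y, z] in m, in world coordinates, good to about 4 mm: the middle of the surface that is visible of it).
- regions_of(camera, thing): "mask" (384x512 bool, what is visible of it).
The state is a dict: "time_s": time; "joint_positions": joint angles; "qvel": joint speeds; "tau": joint torques, N m; "position": TCP position; "tcp_rot": TCP orientation; "force": force on the tool from outside, world axes, zero at the start; "moment": the same for the moment, N m; "opening": opening from 0.0 (shut) to 1.0 (fully open).
Only numpy, scipy, OpenCV 4.12 (cv2) and the standard library are available. Lean on these libraries where they do the work, as an engineer would, in place of code of your own. Each camera call takes 0.05 s, during which the arm holds its last target. There are 200 camera calls.

## Working session

There is one attempt and no reset: what is moved stays moved. The work goes in short steps, Python scripts to look and compute and a tool call to move; the robot and the scene stay as the last step left them, time stands still between calls to the robot, and variables do not carry over. Pictures are saved under pics/ and viewed, about 8 in all and at most 12, crops included, and the job is handed in when it is done.

Besides the shell and the picture viewer there is one more tool, called after "Call:" as name(argument=value, ...), one argument or row to a line, values as JSON. send_rows: Moves the arm, as the interface text tells. Its arguments: {"type":"object","properties":{"moves":{"type":"array","items":{"type":"array","items":{"type":"array","items":{"type":"number"}}}}},"required":["moves"]}

```bash
mkdir -p pics; ls
python3 - <<'E'
from rig import *
import cv2,numpy as np
s=readout.read_state()
for k in s: print(k,np.round(s[k],3).tolist())
for c in ["top","side"]:
    cv2.imwrite(f"pics/{c}0.png",capture(c))
    m=camera_model(c); print(np.round(m["camera_matrix"],1).tolist(),np.round(m["pose"],3).tolist(),[k for k in m])
    for t in ["lid_1_top","rack","cup_rack","vial"]:
        for d in spot_in(c,t): print(c,t,round(d["p"],2),np.round(d["location"],4))
E
```

```text
pics
time_s 0.0
joint_positions [-81.218, 30.279, 82.156, -0.003, 67.687, -10.227]
qvel [0.004, -0.02, 0.033, 0.074, -0.022, 0.009]
tau [0.001, -44.004, -17.659, 0.063, 0.058, -0.0]
position [0.203, -0.59, 0.222]
tcp_rot [[0.945, 0.326, -0.0], [0.326, -0.945, 0.002], [0.0, -0.002, -1.0]]
force [-0.049, 0.244, -0.566]
moment [-0.002, 0.018, 0.088]
opening 1.001
[[430.5, 0.0, 257.7], [0.0, 430.5, 191.5], [0.0, 0.0, 1.0]] [[0.001, 0.99, -0.144, 0.373], [-1.0, -0.001, -0.013, -0.015], [-0.013, 0.144, 0.989, 1.239], [0.0, 0.0, 0.0, 1.0]] ['camera_matrix', 'pose']
top lid_1_top 0.95 [0.3068 0.2003 0.0152]
top lid_1_top 0.77 [0.4464 0.2728 0.0096]
top lid_1_top 0.73 [0.4964 0.083  0.1002]
top rack 0.89 [0.5298 0.0092 0.0117]
top vial 0.51 [ 0.6451 -0.026   0.0857]
[[389.8, 0.0, 256.7], [0.0, 389.8, 197.3], [0.0, 0.0, 1.0]] [[-0.691, 0.502, -0.521, -0.061], [-0.723, -0.458, 0.517, 0.611], [0.021, 0.733, 0.679, 0.921], [0.0, 0.0, 0.0, 1.0]] ['camera_matrix', 'pose']
side lid_1_top 0.81 [0.306  0.2067 0.0108]
side lid_1_top 0.63 [0.4963 0.0861 0.1018]
side rack 0.96 [0.4684 0.0804 0.0111]
side rack 0.67 [ 0.4693 -0.036   0.0959]
side vial 0.59 [ 0.6376 -0.0216  0.0845]
```

View pics/top0.png

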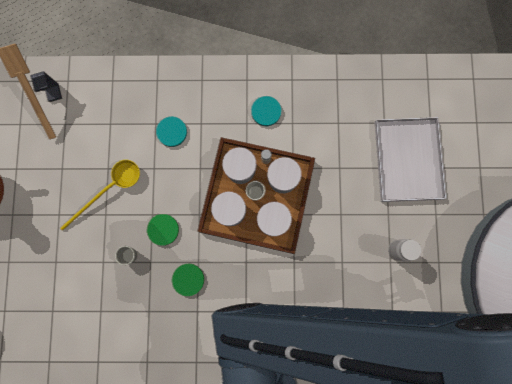

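View pics/side0.png

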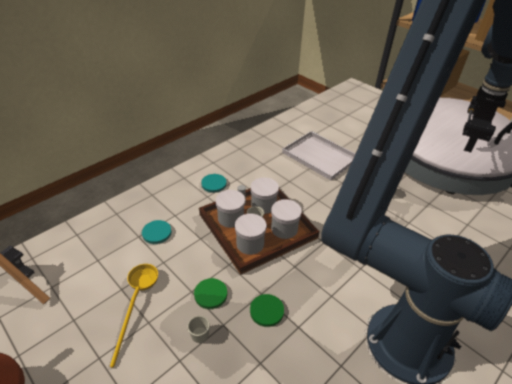

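The four white lids sit in the rack in the top picture: lid_1 (229,208), lid_2 (274,218), lid_3 (239,163) and lid_4 (284,174). The look-alikes are on the bench: green at (163,230) and (188,280), turquoise at (172,132) and (266,111). Only the white ones on the rack's tins fit the description. Next I'll measure their centres and confirm in a crop.

```bash
cat > h.py <<'E'
from rig import *
import cv2,numpy as np
def ray(c,uv,z):
    m=camera_model(c);K=m["camera_matrix"];P=np.array(m["pose"])
    d=np.linalg.inv(K)@[uv[0],uv[1],1]; d=P[:3,:3]@[d[0],-d[1],-d[2]]
    o=P[:3,3]; return o+d*(z-o[2])/d[2]
def proj(c,p):
    m=camera_model(c);P=np.array(m["pose"]);q=P[:3,:3].T@(np.array(p)-P[:3,3])
    q=m["camera_matrix"]@[q[0],-q[1],-q[2]];return q[:2]/q[2]
E
python3 - <<'E'
from h import *
im=cv2.imread("pics/top0.png")
crop=cv2.resize(im[130:260,190:325],None,fx=5,fy=5,interpolation=cv2.INTER_CUBIC)
hsv=cv2.cvtColor(im,cv2.COLOR_BGR2HSV)
C=[]
for i,(u,v) in enumerate([(229,208),(274,218),(239,163),(284,174)]):
    w=np.zeros(im.shape[:2],np.uint8);cv2.circle(w,(u,v),21,255,-1)
    m=((hsv[...,2]>150)&(hsv[...,1]<40)&(w>0)).astype(np.uint8)
    n,l,st,ce=cv2.connectedComponentsWithStats(m)
    k=1+np.argmax(st[1:,4]);cn=max(cv2.findContours((l==k).astype(np.uint8),0,1)[0],key=len)
    (cx,cy),ax,an=cv2.fitEllipse(cv2.convexHull(cn));p=ray("top",(cx,cy),.0975);C.append(p)
    print(i+1,np.round([cx,cy],1),np.round(ax,1),np.round(p,4))
    # expected outline of 90 mm lid
    e=np.array([(proj("top",p+[.045*np.cos(t),.045*np.sin(t),0])-[190,130])*5 for t in np.linspace(0,6.28,60)]).astype(int)
    cv2.polylines(crop,[e],1,(0,0,255),1);cv2.putText(crop,str(i+1),(int((cx-190)*5),int((cy-130)*5)),0,1,(0,0,255),2)
cv2.imwrite("pics/crop.png",crop[:600])
C=np.array(C)
for a,b in [(0,2),(1,3),(1,0),(3,2)]:
    d=C[b]-C[a];print(np.linalg.norm(d[:2]),np.degrees(np.arctan2(d[1],d[0])))
E
```

```text
1 [228.  208.1] [32.9 33.5] [0.4949 0.0793 0.0975]
2 [273.8 218.5] [33.4 33.7] [ 0.4672 -0.0427  0.0975]
3 [238.8 163.4] [31.9 33. ] [0.6166 0.0514 0.0975]
4 [283.9 173.4] [32.2 33. ] [ 0.5889 -0.0703  0.0975]
0.12485901192813395 -12.912926336023263
0.12481332320631656 -12.785369579720344
0.12510968274031828 77.21057004339534
0.12483172264902145 77.18973262311782
```

View pics/crop.png

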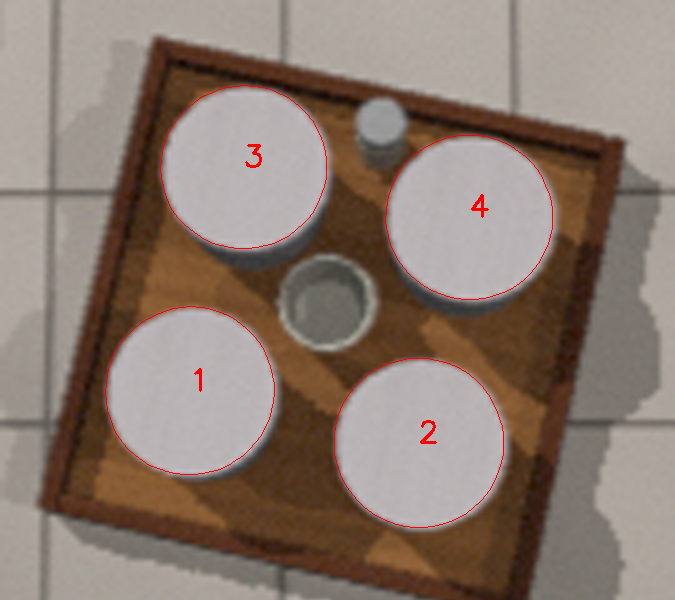

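The crop confirms it: the 90 mm outlines match all four white lids, spaced 125 mm with yaw -12.85°. I'll align the tool to the rack with the fingers shut, then travel to lid_2's near edge.

Call:
send_rows(
  moves=[
    [[0, 0, 8, 0, 0, 0, -1], [0, 0, 8, 0, 0, 0, -1], [0, 0, 8, 0, 0, 0, -1], [0, 0, 8, 0, 0, 0, -1], [0, 0, 0, 0, 0, 0, -1]],
  ],
)

```text
time_s: 1.0
position: [0.2036, -0.5909, 0.2226]
tcp_rot: [[0.974, -0.225, 0.0], [-0.225, -0.974, -0.0], [0.0, 0.0, -1.0]]
force: [-0.6, 0.7, -0.6]
opening: 0.628
```

Call:
send_rows(
  moves=[
    [[0, 0, 0, 0.5, -4, 0, -1], [0, 0, 0, 0.5, -4, 0, -1], [0, 0, 0, 0.5, -4, 0, -1], [0, 0, 0, 0.5, -4, 0, -1], [0, 0, 0, 0.5, -4, 0, -1]],
  ],
)

```text
time_s: 1.5
position: [0.2733, -0.4002, 0.2227]
tcp_rot: [[0.975, -0.222, 0.0], [-0.222, -0.975, -0.0], [0.0, 0.0, -1.0]]
force: [0.8, -0.3, -0.8]
opening: 0.173
```

Call:
send_rows(
  moves=[
    [[0, 0, 0, 0.5, -4, 0, -1], [0, 0, 0, 0.5, -4, 0, -1], [0, 0, 0, 0.5, -4, 0, -1], [0, 0, 0, 0.5, -4, 0, -1], [0, 0, 0, 0.5, -4, 0, -1]],
  ],
)

```text
time_s: 2.0
position: [0.3427, -0.211, 0.2229]
tcp_rot: [[0.975, -0.222, 0.001], [-0.222, -0.975, -0.001], [0.001, 0.0, -1.0]]
force: [0.4, -0.3, 1.3]
opening: 0.007
```

Call:
send_rows(
  moves=[
    [[0, 0, 0, 0.5, -4, 1, -1], [0, 0, 0, 0.5, -4, 1, -1], [0, 0, 0, 0.5, -4, 1, -1], [0, 0, 0, 0.5, -4, 1, -1], [0, 0, 0, 0, 0, 1, -1]],
  ],
)

```text
time_s: 2.5
position: [0.3983, -0.0569, 0.1725]
tcp_rot: [[0.977, -0.215, 0.001], [-0.215, -0.977, 0.001], [0.0, -0.001, -1.0]]
force: [-0.7, -0.6, -0.4]
opening: 0.001
```

Call:
send_rows(
  moves=[
    [[0, 0, 0, 0.6, -0.8, 1.3, -1], [0, 0, 0, 0.6, -0.8, 1.3, -1], [0, 0, 0, 0.6, -0.8, 1.3, -1], [0, 0, 0, 0.6, -0.8, 1.3, -1], [0, 0, 0, 0, 0, 0, -1]],
  ],
)

```text
time_s: 3.0
position: [0.4285, -0.0346, 0.1196]
tcp_rot: [[0.975, -0.221, -0.001], [-0.221, -0.975, 0.001], [-0.002, -0.0, -1.0]]
force: [0.2, 0.1, 0.4]
opening: 0.01
```

Call:
send_rows(
  moves=[
    [[0, 0, 0, 0, 0, 0.2, -1], [0, 0, 0, 0, 0, 0.2, -1], [0, 0, 0, 0, 0, 0.2, -1], [0, 0, 0, 0, 0, 0.2, -1], [0, 0, 0, 0, 0, 0.2, -1]],
  ],
)

```text
time_s: 3.5
position: [0.4283, -0.0354, 0.1107]
tcp_rot: [[0.974, -0.225, 0.001], [-0.225, -0.974, -0.0], [0.001, 0.0, -1.0]]
force: [-0.6, -0.1, 0.0]
opening: 0.004
```

Call:
send_rows(
  moves=[
    [[0, 0, 0, 0, 0, 0.1, -1], [0, 0, 0, 0, 0, 0.1, -1], [0, 0, 0, 0, 0, 0.1, -1], [0, 0, 0, 0, 0, 0.1, -1], [0, 0, 0, 0, 0, 0, -1]],
  ],
)

```text
time_s: 4.0
position: [0.4282, -0.0351, 0.1064]
tcp_rot: [[0.974, -0.225, -0.0], [-0.225, -0.974, 0.0], [-0.0, -0.0, -1.0]]
force: [-0.5, -0.7, 0.0]
opening: 0.006
```

Call:
send_rows(
  moves=[
    [[0, 0, 0, 0, 0, 0.1, -1], [0, 0, 0, 0, 0, 0.1, -1], [0, 0, 0, 0, 0, 0, -1], [0, 0, 0, 0, 0, 0, -1], [0, 0, 0, 0, 0, 0, -1]],
  ],
)

```text
time_s: 4.5
position: [0.4283, -0.0352, 0.1046]
tcp_rot: [[0.974, -0.225, 0.0], [-0.225, -0.974, -0.0], [0.0, 0.0, -1.0]]
force: [0.1, -0.4, -0.5]
opening: 0.007
```

Call:
send_rows(
  moves=[
    [[0, 0, 0, 0, 0, 0.1, -1], [0, 0, 0, 0, 0, 0.1, -1], [0, 0, 0, 0, 0, 0.1, -1], [0, 0, 0, 0, 0, 0, -1], [0, 0, 0, 0, 0, 0, -1]],
  ],
)

```text
time_s: 5.0
position: [0.4282, -0.0351, 0.1015]
tcp_rot: [[0.974, -0.225, -0.0], [-0.225, -0.974, 0.0], [-0.0, -0.0, -1.0]]
force: [-0.2, -0.0, 0.2]
opening: 0.005
```

Call:
send_rows(
  moves=[
    [[0, 0, 0, 0, 0, 0.1, -1], [0, 0, 0, 0, 0, 0.1, -1], [0, 0, 0, 0, 0, 0, -1], [0, 0, 0, 0, 0, 0, -1], [0, 0, 0, 0, 0, 0, -1]],
  ],
)

```text
time_s: 5.5
position: [0.4283, -0.0352, 0.0995]
tcp_rot: [[0.974, -0.225, -0.0], [-0.225, -0.974, 0.0], [-0.0, -0.0, -1.0]]
force: [0.8, 0.5, -0.1]
opening: 0.008
```

Call:
send_rows(
  moves=[
    [[0, 0, 0, 0, 0, 0.1, -1], [0, 0, 0, 0, 0, 0.1, -1], [0, 0, 0, 0, 0, 0, -1], [0, 0, 0, 0, 0, 0, -1], [0, 0, 0, 0, 0, 0, -1]],
  ],
)

```text
time_s: 6.0
position: [0.4284, -0.0352, 0.0986]
tcp_rot: [[0.974, -0.225, 0.001], [-0.225, -0.974, -0.0], [0.001, 0.0, -1.0]]
force: [-2.1, 0.9, 12.7]
opening: 0.003
```

Call:
send_rows(
  moves=[
    [[0, 0, 0, 0, 0, 0.1, -1], [0, 0, 0, 0, 0, 0.1, -1], [0, 0, 0, 0, 0, 0, -1], [0, 0, 0, 0, 0, 0, -1], [0, 0, 0, 0, 0, 0, -1]],
  ],
)

```text
time_s: 6.5
position: [0.4285, -0.0352, 0.0984]
tcp_rot: [[0.975, -0.224, 0.002], [-0.224, -0.975, -0.001], [0.002, 0.0, -1.0]]
force: [-5.6, 1.1, 32.9]
opening: 0.006
```

Lid_2 is rigid (33 N with no sinking), so it's seated. Moving on to lid_1.

Call:
send_rows(
  moves=[
    [[0, 0, 0, 0, 0, -0.8, -1], [0, 0, 0, 0, 0, -0.8, -1], [0, 0, 0, 0, -4.2, 0, -1], [0, 0, 0, 0, -4.2, 0, -1], [0, 0, 0, 0, -4.1, 0, -1]],
  ],
)

```text
time_s: 7.0
position: [0.4567, 0.0877, 0.1116]
tcp_rot: [[0.974, -0.226, -0.0], [-0.226, -0.974, 0.0], [-0.0, -0.0, -1.0]]
force: [0.7, 0.0, -1.1]
opening: 0.004
```

Call:
send_rows(
  moves=[
    [[0, 0, 0, 0, 0, 0, -1], [0, 0, 0, 0, 0, 0.2, -1], [0, 0, 0, 0, 0, 0.2, -1], [0, 0, 0, 0, 0, 0.1, -1], [0, 0, 0, 0, 0, 0, -1]],
  ],
)

```text
time_s: 7.5
position: [0.456, 0.0856, 0.1063]
tcp_rot: [[0.974, -0.227, -0.001], [-0.227, -0.974, 0.0], [-0.001, 0.0, -1.0]]
force: [-0.2, -0.6, -0.1]
opening: 0.002
```

Call:
send_rows(
  moves=[
    [[0, 0, 0, 0, 0, 0.1, -1], [0, 0, 0, 0, 0, 0.1, -1], [0, 0, 0, 0, 0, 0, -1], [0, 0, 0, 0, 0, 0, -1], [0, 0, 0, 0, 0, 0, -1]],
  ],
)

```text
time_s: 8.0
position: [0.4564, 0.0867, 0.1046]
tcp_rot: [[0.974, -0.225, 0.0], [-0.225, -0.974, 0.0], [0.0, -0.0, -1.0]]
force: [-1.4, 0.5, -0.7]
opening: 0.0
```

Call:
send_rows(
  moves=[
    [[0, 0, 0, 0, 0, 0.1, -1], [0, 0, 0, 0, 0, 0.1, -1], [0, 0, 0, 0, 0, 0, -1], [0, 0, 0, 0, 0, 0, -1], [0, 0, 0, 0, 0, 0, -1]],
  ],
)

```text
time_s: 8.5
position: [0.4564, 0.0867, 0.1025]
tcp_rot: [[0.974, -0.225, -0.0], [-0.225, -0.974, 0.0], [-0.0, -0.0, -1.0]]
force: [-0.3, -0.4, -0.3]
opening: 0.008
```

Call:
send_rows(
  moves=[
    [[0, 0, 0, 0, 0, 0.1, -1], [0, 0, 0, 0, 0, 0.1, -1], [0, 0, 0, 0, 0, 0, -1], [0, 0, 0, 0, 0, 0, -1], [0, 0, 0, 0, 0, 0, -1]],
  ],
)

```text
time_s: 9.0
position: [0.4564, 0.0866, 0.1006]
tcp_rot: [[0.974, -0.225, 0.0], [-0.225, -0.974, 0.0], [0.0, -0.0, -1.0]]
force: [0.7, 0.6, -0.2]
opening: 0.005
```

Call:
send_rows(
  moves=[
    [[0, 0, 0, 0, 0, 0.1, -1], [0, 0, 0, 0, 0, 0.1, -1], [0, 0, 0, 0, 0, 0, -1], [0, 0, 0, 0, 0, 0, -1], [0, 0, 0, 0, 0, 0, -1]],
  ],
)

```text
time_s: 9.5
position: [0.4564, 0.0866, 0.0986]
tcp_rot: [[0.974, -0.225, 0.0], [-0.225, -0.974, 0.0], [0.0, -0.0, -1.0]]
force: [-0.4, 0.3, 0.2]
opening: 0.001
```

Call:
send_rows(
  moves=[
    [[0, 0, 0, 0, 0, 0.1, -1], [0, 0, 0, 0, 0, 0.1, -1], [0, 0, 0, 0, 0, 0, -1], [0, 0, 0, 0, 0, 0, -1], [0, 0, 0, 0, 0, 0, -1]],
  ],
)

```text
time_s: 10.0
position: [0.4563, 0.0867, 0.0965]
tcp_rot: [[0.974, -0.225, -0.0], [-0.225, -0.974, 0.0], [-0.0, 0.0, -1.0]]
force: [-0.3, -0.2, 0.1]
opening: 0.001
```

Call:
send_rows(
  moves=[
    [[0, 0, 0, 0, 0, 0.1, -1], [0, 0, 0, 0, 0, 0.1, -1], [0, 0, 0, 0, 0, 0, -1], [0, 0, 0, 0, 0, 0, -1], [0, 0, 0, 0, 0, 0, -1]],
  ],
)

```text
time_s: 10.5
position: [0.4563, 0.0867, 0.0945]
tcp_rot: [[0.974, -0.225, -0.0], [-0.225, -0.974, 0.0], [-0.0, 0.0, -1.0]]
force: [-0.5, 1.2, 0.7]
opening: 0.005
```

Call:
send_rows(
  moves=[
    [[0, 0, 0, 0, 0, 0.1, -1], [0, 0, 0, 0, 0, 0.1, -1], [0, 0, 0, 0, 0, 0, -1], [0, 0, 0, 0, 0, 0, -1], [0, 0, 0, 0, 0, 0, -1]],
  ],
)

```text
time_s: 11.0
position: [0.4564, 0.0866, 0.0938]
tcp_rot: [[0.974, -0.225, 0.001], [-0.225, -0.974, -0.0], [0.001, -0.0, -1.0]]
force: [-3.4, -0.6, 13.2]
opening: 0.002
```

Run:
```python
from h import *
im=capture("side");cv2.imwrite("pics/s1.png",im)
o=cv2.imread("pics/side0.png")
cv2.imwrite("pics/s1c.png",np.hstack([cv2.resize(x[165:275,195:325],None,fx=3,fy=5,interpolation=cv2.INTER_CUBIC) for x in (o,im)]))
```

```text
(no output)
```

View pics/s1c.png

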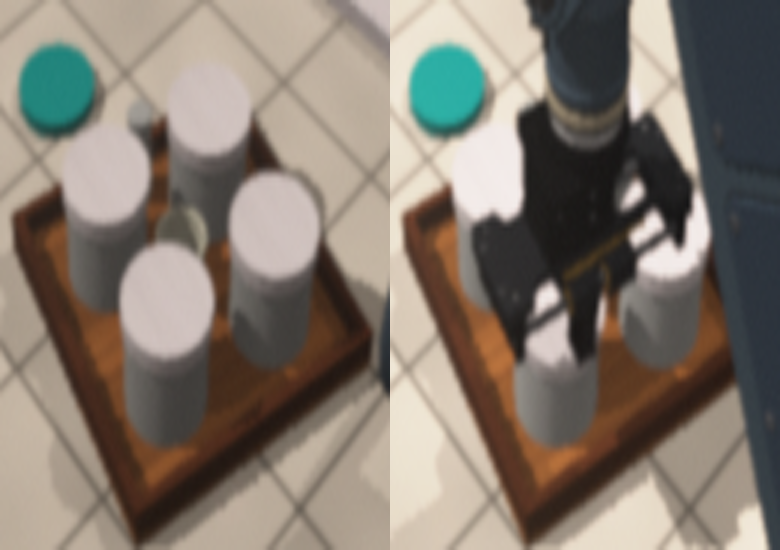

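The crop shows the fingers on lid_1, but the tilt is hidden behind them. Lid_1's stop at 93.9 mm could be a seated lid or one already tipped, so I'll probe its centre height. That's safe in both cases, since an edge press has already been done.

Call:
send_rows(
  moves=[
    [[0, 0, 0, 0, 0, -0.6, -1], [0, 0, 0, 0, 0, -0.6, -1], [0, 0, 0, 2, -0.1, 0, -1], [0, 0, 0, 1.9, 0, 0, -1], [0, 0, 0, 0, 0, 0, -1]],
  ],
)

```text
time_s: 11.55
position: [0.4983, 0.0782, 0.1051]
tcp_rot: [[0.974, -0.225, 0.005], [-0.225, -0.974, -0.0], [0.005, -0.001, -1.0]]
force: [-0.3, -0.2, 0.2]
opening: 0.002
```

Call:
send_rows(
  moves=[
    [[0, 0, 0, 0, 0, 0.1, -1], [0, 0, 0, 0, 0, 0.1, -1], [0, 0, 0, 0, 0, 0.1, -1], [0, 0, 0, 0, 0, 0, -1], [0, 0, 0, 0, 0, 0, -1]],
  ],
)

```text
time_s: 12.05
position: [0.4942, 0.079, 0.1015]
tcp_rot: [[0.974, -0.225, -0.0], [-0.225, -0.974, 0.0], [-0.0, 0.0, -1.0]]
force: [-0.1, 0.0, -0.5]
opening: 0.006
```

Call:
send_rows(
  moves=[
    [[0, 0, 0, 0, 0, 0.1, -1], [0, 0, 0, 0, 0, 0.1, -1], [0, 0, 0, 0, 0, 0.1, -1], [0, 0, 0, 0, 0, 0, -1], [0, 0, 0, 0, 0, 0, -1]],
  ],
)

```text
time_s: 12.55
position: [0.4946, 0.0789, 0.0988]
tcp_rot: [[0.974, -0.225, 0.0], [-0.225, -0.974, 0.0], [0.0, -0.0, -1.0]]
force: [-1.0, 0.6, 3.1]
opening: 0.005
```

Call:
send_rows(
  moves=[
    [[0, 0, 0, 0, 0, 0.1, -1], [0, 0, 0, 0, 0, 0.1, -1], [0, 0, 0, 0, 0, 0, -1], [0, 0, 0, 0, 0, 0, -1], [0, 0, 0, 0, 0, 0, -1]],
  ],
)

```text
time_s: 13.05
position: [0.4946, 0.0789, 0.0978]
tcp_rot: [[0.974, -0.225, 0.001], [-0.225, -0.974, -0.0], [0.001, -0.0, -1.0]]
force: [-2.1, -0.3, 11.9]
opening: 0.003
```

Lid_1's centre stands at 98.9 mm, while its edge had gone down to 93.9 mm. So lid_1 is the loose one and it tipped about 0.15 rad. Pressing it home now.

Call:
send_rows(
  moves=[
    [[0, 0, 0, 0, 0, 0.1, -1], [0, 0, 0, 0, 0, 0.1, -1], [0, 0, 0, 0, 0, 0, -1], [0, 0, 0, 0, 0, 0, -1], [0, 0, 0, 0, 0, 0, -1]],
  ],
)

```text
time_s: 13.55
position: [0.4946, 0.0789, 0.096]
tcp_rot: [[0.974, -0.225, 0.001], [-0.225, -0.974, -0.0], [0.001, 0.0, -1.0]]
force: [-2.5, -0.5, 13.5]
opening: 0.004
```

Call:
send_rows(
  moves=[
    [[0, 0, 0, 0, 0, 0.1, -1], [0, 0, 0, 0, 0, 0.1, -1], [0, 0, 0, 0, 0, 0, -1], [0, 0, 0, 0, 0, 0, -1], [0, 0, 0, 0, 0, 0, -1]],
  ],
)

```text
time_s: 14.05
position: [0.4947, 0.0788, 0.094]
tcp_rot: [[0.974, -0.225, 0.001], [-0.225, -0.974, -0.0], [0.001, -0.0, -1.0]]
force: [-2.9, 0.4, 13.4]
opening: 0.007
```

Call:
send_rows(
  moves=[
    [[0, 0, 0, 0, 0, 0.1, -1], [0, 0, 0, 0, 0, 0.1, -1], [0, 0, 0, 0, 0, 0, -1], [0, 0, 0, 0, 0, 0, -1], [0, 0, 0, 0, 0, 0, -1]],
  ],
)

```text
time_s: 14.55
position: [0.4947, 0.0789, 0.0927]
tcp_rot: [[0.974, -0.225, 0.001], [-0.225, -0.974, -0.0], [0.001, -0.0, -1.0]]
force: [-3.7, -0.1, 20.2]
opening: 0.003
```

Call:
send_rows(
  moves=[
    [[0, 0, 0, 0, 0, 0.1, -1], [0, 0, 0, 0, 0, 0.05, -1], [0, 0, 0, 0, 0, 0, -1], [0, 0, 0, 0, 0, 0, -1], [0, 0, 0, 0, 0, 0, -1]],
  ],
)

```text
time_s: 15.05
position: [0.4947, 0.0788, 0.0926]
tcp_rot: [[0.975, -0.224, 0.002], [-0.224, -0.975, -0.0], [0.002, -0.0, -1.0]]
force: [-6.8, -0.3, 30.5]
opening: 0.005
```

Rigid now at 92.6 mm, about 6.3 mm below the first contact. I'll retreat straight up, then back towards the start side to clear the view.

Call:
send_rows(
  moves=[
    [[0, 0, 0, 0, 0, -1, -1], [0, 0, 0, 0, 0, -3, -1], [0, 0, 0, 0, 0, -3, -1], [0, 0, 0, 0, 0, -3, -1], [0, 0, 0, 0, 0, -3, -1]],
  ],
)

```text
time_s: 15.55
position: [0.4943, 0.0789, 0.22]
tcp_rot: [[0.974, -0.225, -0.0], [-0.225, -0.974, 0.0], [-0.0, 0.0, -1.0]]
force: [0.6, 0.5, 0.2]
opening: 0.003
```

Call:
send_rows(
  moves=[
    [[0, 0, 0, 0, 4, 0, -1], [0, 0, 0, 0, 4, 0, -1], [0, 0, 0, 0, 4, 0, -1], [0, 0, 0, 0, 4, 0, -1], [0, 0, 0, 0, 4, 0, -1]],
  ],
)

```text
time_s: 16.05
position: [0.4491, -0.1174, 0.2189]
tcp_rot: [[0.974, -0.225, 0.0], [-0.225, -0.974, -0.0], [0.0, 0.0, -1.0]]
force: [-0.3, 0.3, 0.0]
opening: 0.006
```

Call:
send_rows(
  moves=[
    [[0, 0, 0, 0, 4, 0, -1], [0, 0, 0, 0, 4, 0, -1], [0, 0, 0, 0, 4, 0, -1], [0, 0, 0, 0, 0, 0, -1], [0, 0, 0, 0, 0, 0, -1]],
  ],
)

```text
time_s: 16.55
position: [0.4222, -0.2334, 0.2187]
tcp_rot: [[0.974, -0.227, -0.001], [-0.227, -0.974, 0.001], [-0.001, -0.001, -1.0]]
force: [0.2, 0.7, 0.3]
opening: 0.003
```

Run:
```python
from h import *
im=capture("side");t=capture("top")
o=cv2.imread("pics/side0.png")
cv2.imwrite("pics/s2c.png",np.hstack([cv2.resize(x[165:275,195:325],None,fx=3,fy=5,interpolation=cv2.INTER_CUBIC) for x in (o,im)]))
cv2.imwrite("pics/t2.png",t)
s=readout.read_state();print(s["force"],s["position"])
```

```text
[-0.88427128  0.19241828  0.08308411] [ 0.42236793 -0.23174449  0.21869118]
```

View pics/s2c.png

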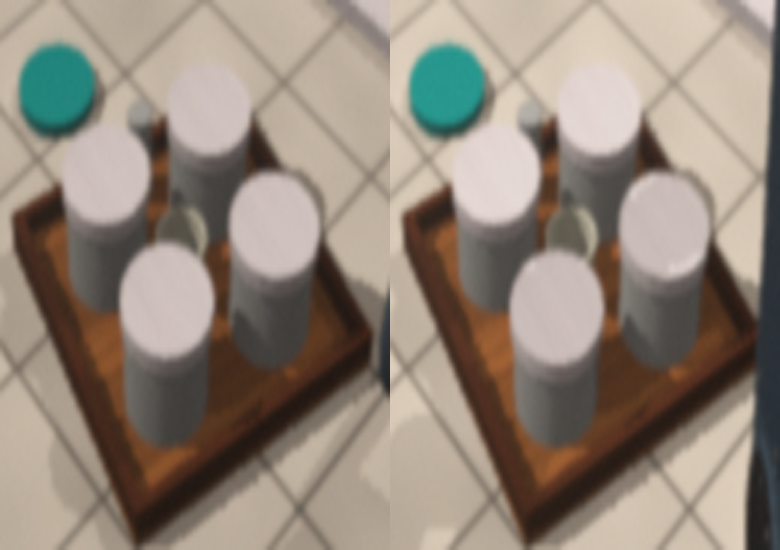

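View pics/t2.png

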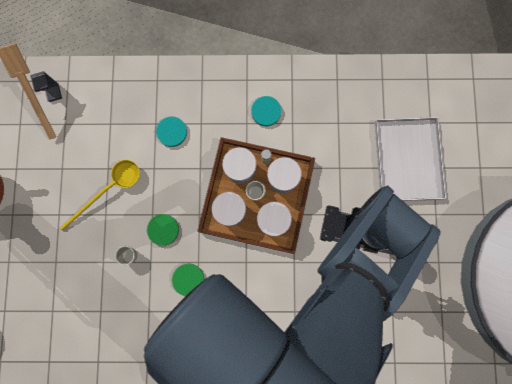

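In the side crop, lid_1 (front) is level and about 1.6 px (roughly 6 mm) lower than before; the other three lids are unchanged. In the top view the cups, small rack jar, ladle and tray are in place, while the arm hides the salt jar at about (408,250). Contact force is near zero with the fingers at z = 0.22 m.

```bash
python3 -c "
from rig import bot
print(bot.hand_in())"
```

```text
the job is handed in; nothing more can be done
None
```

The loose lid was lid_1 (left column, robot side). It is now pressed home and looks level, and I handed the job in at about 17 s of the 64 s allowed; no verdict was reported.

- **Finding it:** lid_2 was rigid under an edge press of 33 N, so it was seated. At lid_1's edge the finger went down to 93.9 mm with almost no force until the stop. Its centre was still at about 98.9 mm, which means it tipped by about 0.15 rad. I did not press lid_3 or lid_4 after that.
- **Pressing it home:** pressed in the middle, lid_1 slid down at about 13 N and went rigid at 92.6 mm under 30 N, about 6.3 mm lower.
- **Last checks:** the side picture shows lid_1 about 6 mm lower and level, with the other lids unchanged. The force reading was near zero with the fingers at z = 0.22 m, to the right of the rack. The cups, the small jar in the rack, the ladle and the tray are where they were.
- **Not confirmed:** no picture shows the tipping itself. A picture during the edge press had the lid hidden behind the gripper, so that rests on the contact heights. The salt jar was hidden under the arm in the last top view, so I could not see it. No unexpected force showed up on the way there.

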